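Turn a twist-lock cap down onto its pegs

ROBOT

A 6-joint arm with a two-finger parallel gripper is mounted at the origin on a cart in front of the work surface, level with it; the furniture and walls round the work are solid. World frame = base frame: x ahead of the robot, y to its left, z up, the work surface at z = 0. Lengths are in mm, angles in rad, forces in N, time in s.
With the tool pointing down it reaches from about 400 to 925 mm from the base axis. Payload 12.5 kg.
Tool frame: the origin (TCP) lies on the mounting face of the last link; the fingertips stand 190 mm ahead of it and the grasp point (between the pads) lies 171 mm ahead of it; z points along the fingers, y is the line along which they close (so a half turn about z gives the same grasp; the last joint's range is limited). The gripper opens to 95 mm and grips with 3 to 60 N. Pads are 20 mm wide; open, the fingers measure 119 mm over their backs; the gripper's body (75 mm by 180 mm) begins 59 mm behind the grasp point.
Start: joints at [-1.242, 0.491, 1.559, -0, 1.092, -0.106], TCP at [263.287, -566.838, 404.761] pointing down, gripper open.
Joint ranges: [-3.1, 3.1], [-0.84, 2.19], [0.05, 2.79], [-1.13, 4.28], [0.06, 2.93], [-2.69, 2.69]. Speed limits (rad/s): [2.22, 2.22, 2.79, 3.14, 3.14, 3.14].

INTERFACE

Orientations are given as [roll, pitch, yaw] about the fixed x, y, z axes, in that order (R = Rz(yaw) Ry(pitch) Rx(roll)).
In Python, from cell import * gives the robot as it stands.
- The arm moves only by the tool arm_command, never from a script. Its argument "rows" is a list that holds one entry, the list of rows, each a list of 7 numbers: the shift along the tool's x, y, z normalised to -1 to 1, where 1 is 0.15 m, then the turn, a rotation vector about the tool's x, y, z normalised to -1 to 1, where 1 is 360 degrees, then the opening, from -1 (shut) to 1 (fully open). A call has 1 to 10 rows; each row is the pose to reach, as a shift and turn from the pose commanded when the call began, along the tool's axes at that moment, turning the shorter way round; what a row does not reach only later rows make up. A row lasts 1/12 s, in which the tool goes at most 41.7 mm and 7.16 degrees, less where a joint would pass 70% of its speed; a pose out of reach is approached as far as the arm can. A call with a number of a shift or a turn outside -1 to 1 is refused whole. A call with a gripper value outside its range is refused whole. The fingers move at their own pace and stop on an object; the grip force is fixed at half the most. Time passes only in rows, so rows that repeat a pose let the fingers close. It gives the time, the measured TCP pose, the force, the opening and the grip force at its end, in the units of the state.
- state(): the state, without advancing time (a new reading comes with each control period).
- read_camera(name): name is "scene" or "side" or "wrist"; returns (picture, depth): 420x560x3 uint8, red, green, blue; 420x560 float32, mm along the optical axis (not along the pixel's ray), 0 where there is no reading.
- get_calibration(name): a dict with "camera_matrix" (3x3 intrinsics, pixels), "position" and "orientation" of the camera in the world; the wrist camera has in their place "hand_eye" (4x4, takes a point from camera to tool coordinates, whose origin is the TCP and whose axes are the flange's). Camera axes: x right, y up, looking along -z (the intrinsics and any distortion apply to the point x, -y, -z); pixel columns grow to the right and rows downward; lengths in mm; the calibration is good to about 2 mm. The wrist camera is an equidistant fisheye: a pixel r from the principal point sees the ray r / f radians off the axis. A picture is of the moment at which its call begins: read the wrist's pose just before it. get_calibration takes no time and is no camera call.
- job_done(): hands the job in; it is judged then, once.
The state is a dict: "t": time; "joints": joint angles; "qvel": joint speeds; "tau": joint torques, N m; "eef_pos": TCP position; "tcp_rot": TCP orientation; "ft_force": force on the tool from outside, world axes, zero at the start; "moment": the same for the moment, N m; "opening": opening from 0.0 (shut) to 1.0 (fully open); "grip_force": force on a finger pad.
Only numpy, scipy, OpenCV 4.12 (cv2) and the standard library are available. Lean on these libraries where they do the work, as an engineer would, in place of code of your own. Each camera call takes 0.05 s, during which the arm holds its last target. There are 200 camera calls.

TASK

The round metal cap has only been laid on its housing: it rides loose on the heads of three pegs hidden under it. Turn it by its ears, anticlockwise seen from above, until it drops over the pegs, and go on turning the same way until its slots have slid under the peg heads and it drops a second time and lies fully home. Be gentle with it, do not tip it off or force it against its stop, leave the mirror mount, the Y-shaped clamp and the flat black box where they are, and let go at the end.

Things in the scene. Friction and masses are not known exactly. Their poses are not given: they have to be found in the camera images.
- housing: Fixed dark round housing on the table, 116 mm across, with a foot flange 132 mm across and 8 mm high. Its yaw tells nothing about the pegs. Origin: centre of its underside, z up.
- top_face (a point): Centre of the housing's top face, 40 mm above the table. From it rise a central spigot 20 mm across and three headed pegs, 120 degrees apart at radius 38 mm: necks 6 mm, heads 14 mm across, head tops 20 mm above this face. The angle at which the pegs stand is not given and cannot be seen from above.
- cap: Loose aluminium cap, 112 mm across, 28 mm high, 0.4 to 0.6 kg, turning on the spigot (1 mm clearance). Origin: centre of its underside, z up; ears along +x and -x. Under it are three keyhole slots for the pegs and three feet 4 mm high. Origin above the housing's origin: 60 mm at the start (riding on the peg heads), 48 mm dropped over the pegs, 44 mm fully home.
- cap_top (a point): Centre of the cap's top. Turn the cap anticlockwise (positive yaw) by an unknown 35 to 100 degrees: it drops over the pegs by its own weight. About 20 degrees further its feet slip off low pads and it drops home by its own weight; about 27 degrees past the first drop the pegs stop it firmly. Above 45 N between fingers and cap, or tipped by 0.6 rad, it fails; it may rock briefly by 0.3 as it drops.
- ear_a (a point): Middle of the ear on the cap's +x side, 75 mm from the axis, 12 mm above the cap's underside. The ear is a level bar 10 mm wide, 12 mm high, from the rim out to 88 mm from the axis. A sideways push of 1 to 4 N here turns the cap; more means the stop.
- ear_b (a point): Middle of the like ear on the cap's -x side. Shut fingertips held 48 to 50 mm above the table, 75 mm from the axis, clear the housing and meet an ear at all three heights of the cap.
- optic_mount: Loose black mirror mount, 28x45x45 mm, a bystander. Origin: centre of its underside.
- y_clamp: Loose black Y-shaped clamp, 27x47x8 mm, a bystander lying beside the housing. Origin: centre of its underside.
- slide_box: Loose flat black box, 18x40x9 mm, a bystander lying beside the housing. Origin: centre of its underside.

How it is judged (in metres and radians):
On the way:
1. the cap has dropped over the pegs (z of cap in the frame of housing below 0.05 m and angle between cap's own z axis and vertical below 0.06 rad), for 0.1 s.
At the end, for the whole second after the job is handed in: The cap lies fully home and still on the housing: its underside 42 to 45.8 mm above the housing's underside (possible only with its slots under the peg heads), within 3 mm of the housing's axis, tilted less than 0.03 rad (z of cap in the frame of housing between 0.042 and 0.0458 m and horizontal distance between cap and housing below 0.003 m and angle between cap's own z axis and vertical below 0.03 rad and linear speed of cap below 0.01 m/s and angular speed of cap below 0.1 rad/s); the robot touches nothing.
It fails at once if the cap is pushed with more than 45 N (contact force between the fingers and cap above 45 N).
It fails at once if the cap is tipped by more than 0.6 rad (angle between cap's own z axis and vertical above 0.6 rad).
It fails at once if the mirror mount is shifted by more than 20 mm (distance of optic_mount from where it was at the start of the episode above 0.02 m).
It fails at once if the Y-shaped clamp is shifted by more than 20 mm (distance of y_clamp from where it was at the start of the episode above 0.02 m).
It fails at once if the flat black box is shifted by more than 20 mm (distance of slide_box from where it was at the start of the episode above 0.02 m).
It also fails if it takes over 38 s, if anything falls off the work surface, if the arm or the gripper's body presses on something with over 40 N, if the wrist force passes 120 N, or if a joint passes its speed limit or range.

## Working session

There is one attempt and no reset: what is moved stays moved. The work goes in short steps, Python scripts to look and compute and a tool call to move; the robot and the scene stay as the last step left them, time stands still between calls to the robot, and variables do not carry over. Pictures are saved under pics/ and viewed, at most 10 in all, crops included, and the job is handed in when it is done.

Besides the shell and the picture viewer there is one more tool, called after ">>>" as name([rows], argument=value, ...), one row to a line, values as JSON. arm_command: Moves the arm, as the interface text tells. Its arguments: {"type":"object","properties":{"rows":{"type":"array","items":{"type":"array","items":{"type":"array","items":{"type":"number","minimum":-1,"maximum":1}}}}},"required":["rows"]}

```bash
ls; mkdir -p pics
python3 - <<'E'
from cell import *
import cv2,numpy as np,pickle
s=state();print(s)
out={}
for n in("scene","side","wrist"):
    p,d=read_camera(n);c=get_calibration(n);out[n]=(p,d,c);print(n,c)
    cv2.imwrite(f"pics/{n}0.png",p[:,:,::-1])
pickle.dump((s,out),open("s0.pkl","wb"))
E
```

```text
pics
{'t': 0.0, 'joints': array([-1.24158572e+00,  4.91534759e-01,  1.55946682e+00, -8.32303173e-06,
        1.09173547e+00, -1.05597643e-01]), 'qvel': array([ 0.00076803, -0.00090906, -0.00183098,  0.00030114,  0.0020884 ,
       -0.0004348 ]), 'tau': array([-2.47808675e-03, -6.12649012e+01, -2.58180410e+01,  6.91357744e-02,
        4.82788298e-02, -9.25320910e-05]), 'eef_pos': array([ 263.27911307, -566.79015558,  404.17106335]), 'tcp_rot': array([-3.14045385e+00, -1.13280454e-04,  4.34812025e-01]), 'ft_force': array([ 0.3867121 ,  0.18071416, -0.13922811]), 'moment': array([-0.00390065, -0.01309529,  0.00150073]), 'grip_force': 0.0, 'opening': 0.9987418987312204}
scene {'camera_matrix': array([[488.02418205,   0.        , 286.33679082],
       [  0.        , 488.02418205, 210.92730175],
       [  0.        ,   0.        ,   1.        ]]), 'position': array([127.82522858, 689.12555419, 570.45486158]), 'orientation': array([ 1.01032385,  0.01452293, -2.63717807])}
side {'camera_matrix': array([[453.75310213,   0.        , 275.22955423],
       [  0.        , 453.75310213, 210.18459214],
       [  0.        ,   0.        ,   1.        ]]), 'position': array([ 514.74190688, -658.9879392 ,  616.83622313]), 'orientation': array([ 0.89939355,  0.01144281, -0.0091703 ])}
wrist {'camera_matrix': array([[325.1922621,   0.       , 283.6593667],
       [  0.       , 325.1922621, 210.4958866],
       [  0.       ,   0.       ,   1.       ]]), 'hand_eye': array([[-9.79613876e-04,  9.63136915e-01,  2.69009893e-01,
         7.62090796e+01],
       [ 9.99999282e-01,  1.12902338e-03, -4.00695002e-04,
         1.00791276e+00],
       [-6.89642607e-04,  2.69009308e-01, -9.63137330e-01,
         2.07126964e+01],
       [ 0.00000000e+00,  0.00000000e+00,  0.00000000e+00,
         1.00000000e+00]])}
```

View pics/scene0.png

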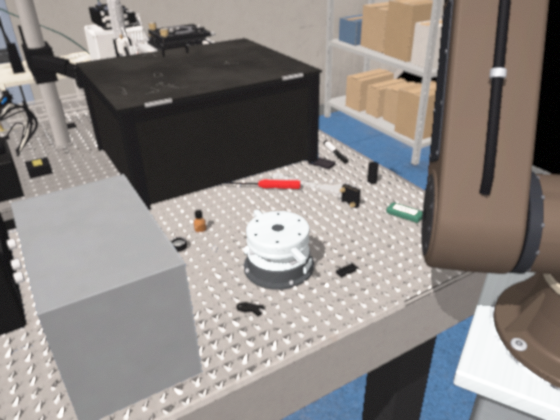

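View pics/side0.png

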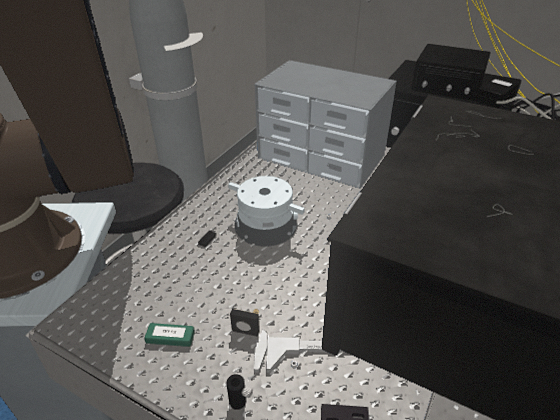

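The scene view shows the cap near (278,232), with an ear near (300,257). The side view shows the cap top near (265,191), with ears near (234,187) and (297,209). Next I'll measure with depth.

```bash
cat > h.py <<'E'
import numpy as np,cv2
from scipy.spatial.transform import Rotation as R
def cloud(d,c):
    K=c["camera_matrix"];v,u=np.mgrid[:d.shape[0],:d.shape[1]]
    P=np.stack([(u-K[0,2])*d/K[0,0],-(v-K[1,2])*d/K[1,1],-d],-1)
    W=P@R.from_euler("xyz",c["orientation"]).as_matrix().T+c["position"]
    W[d<=0]=np.nan;return W
def ringfit(xy):
    A=np.c_[2*xy,np.ones(len(xy))];s=np.linalg.lstsq(A,(xy**2).sum(1),rcond=None)[0]
    return s[:2],np.sqrt(s[2]+s[:2]@s[:2])
def cap(p,d,c,ztop,c0=None):
    W=cloud(d,c);z=W[...,2]
    if c0 is None:c0=np.array([490.,150.])
    m=(abs(z-ztop)<5)&(np.hypot(*(W[...,:2]-c0).transpose(2,0,1))<130)&(p.min(2)>90)
    n,l,st,_=cv2.connectedComponentsWithStats(m.astype(np.uint8));k=1+st[1:,4].argmax()
    cs=cv2.findContours((l==k).astype(np.uint8),0,1)[0];h=max(cs,key=cv2.contourArea)[:,0]
    xy=W[h[:,1],h[:,0]][:,:2];cen,r=ringfit(xy)
    rad=np.hypot(*(W[...,:2]-cen).transpose(2,0,1))
    e=(rad>63)&(rad<92)&(z>ztop-30)&(z<ztop+4)&np.isfinite(z)
    return W,cen,r,np.nanmedian(z[l==k]),e,st[k]
E
python3 - <<'E'
import pickle;from h import *
s,o=pickle.load(open("s0.pkl","rb"))
for n,px in(("scene",(278,228)),("side",(265,191))):
    p,d,c=o[n];W=cloud(d,c);P=W[px[1],px[0]];print(n,P)
    W,cen,r,zt,e,st=cap(p,d,c,P[2],P[:2]);print(cen,r,zt,st)
    nn,l,S,C=cv2.connectedComponentsWithStats(e.astype(np.uint8))
    for k in range(1,nn):
        if S[k,4]>5:
            Q=W[l==k];q=Q.mean(0);print(S[k],q,Q[:,2].max(),np.degrees(np.arctan2(*(q[:2]-cen)[::-1])))
    # dark things on table near the housing and heights
    rad=np.hypot(*(W[...,:2]-cen).transpose(2,0,1))
    m=(rad>68)&(rad<330)&(W[...,2]<60)&(W[...,2]>-5)&(p.max(2)<60)
    nn,l,S,C=cv2.connectedComponentsWithStats(m.astype(np.uint8))
    for k in range(1,nn):
        if S[k,4]>30:Q=W[l==k];print("dark",S[k],Q.mean(0).round(),Q.min(0).round(),Q.max(0).round())
    for nm,(a,b) in dict(box=((420,760),(-150,500)),).items():
        t=(W[...,2]>90)&(rad<400)&(rad>70);Q=W[t]
        for q in(0,45,90,135,180,225,270,315):
            an=np.degrees(np.arctan2(Q[:,1]-cen[1],Q[:,0]-cen[0]))%360
            w=abs((an-q+180)%360-180)<22
            if w.any():
                rr=np.hypot(*(Q[w,:2]-cen).T);i=rr.argmin();print("tall",q,rr[i].round(),Q[w][i].round(),Q[w][:,2].max().round())
E
```

```text
scene [491.45873785  75.36462846  87.64314089]
[493.53994841  73.55396585] 54.360202574995284 86.95197457710663 [ 247  211   62   38 1825]
[254 210   8   7  36] [562.16638755  33.20290229  75.47335611] 79.00334781021752 -30.45473241110928
[294 250  12  14 102] [427.79251438 115.12425486  74.1804087 ] 78.78538026776812 147.69596147692815
dark [343 188  16  19 193] [ 459. -190.   24.] [ 441. -197.    4.] [ 481. -182.   43.]
dark [177 244   9   7  34] [687. 118.   6.] [683. 109.   0.] [693. 126.  11.]
dark [337 265  19  11 107] [375.  33.   7.] [364.  15.   3.] [388.  48.  10.]
dark [238 304  23  11 131] [478. 198.   6.] [458. 186.   2.] [496. 207.  10.]
tall 0 241.0 [718. -16. 269.] 271.0
tall 45 216.0 [603. 260. 199.] 201.0
tall 90 220.0 [568. 280. 198.] 201.0
tall 180 236.0 [273. -12. 461.] 471.0
tall 225 237.0 [275. -20. 413.] 459.0
tall 270 306.0 [ 606. -211.  267.] 270.0
tall 315 238.0 [707. -30. 268.] 271.0
side [495.03704324  70.68905847  86.1905416 ]
[494.28458133  68.59733513] 54.36348454874139 85.64214328529238 [ 237  176   56   36 1469]
[228 183  12   8  67] [429.15490182 106.76988179  72.98876193] 77.13149889037311 149.6254053407134
[292 205  13  10  91] [558.63396713  27.59063586  72.70003433] 78.05059513359652 -32.5073583469415
dark [198 231  18  16 147] [376.  22.   6.] [359.   4.  -1.] [391.  44.   9.]
dark [230 309  29  27 457] [ 463. -203.   30.] [ 441. -212.   -1.] [ 485. -189.   45.]
tall 0 242.0 [721. -18. 268.] 270.0
tall 45 206.0 [628. 225. 148.] 200.0
tall 90 211.0 [547. 273. 147.] 200.0
tall 180 236.0 [273. -14. 309.] 465.0
tall 225 238.0 [275. -25. 467.] 502.0
tall 270 305.0 [ 607. -214.  269.] 270.0
tall 315 239.0 [698. -57. 267.] 270.0
```

```bash
python3 -c "
import cv2
a=cv2.imread('pics/scene0.png')[190:330,210:380];b=cv2.imread('pics/side0.png')[160:260,185:325]
cv2.imwrite('pics/crop0.png',cv2.hconcat([cv2.resize(a,(400,400),interpolation=2),cv2.resize(b,(400,400),interpolation=2)]))"
```

```text
(no output)
```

View pics/crop0.png

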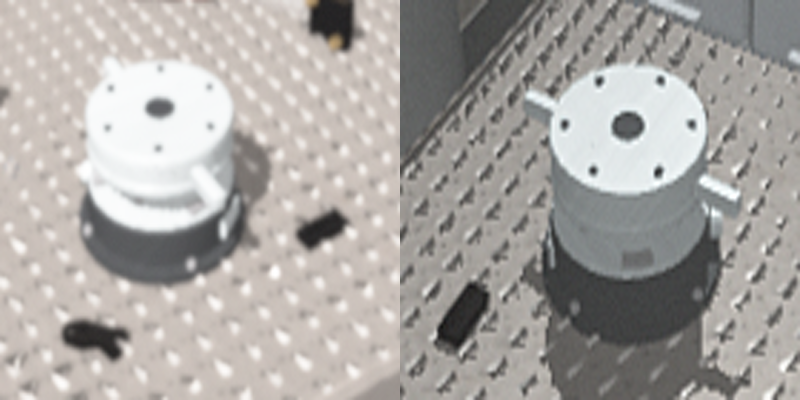

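Cap axis is at about (494, 71) and the ears point along -31.4° and 148.6°. Top height (86–87 vs 88 mm) and radius (54 vs 56 mm) agree with the spec. I'll push the -31° ear from its clockwise side, first moving to (530, 3) at travel height.

>>> arm_command([
  [[0.8,-0.67,0,0,0,0,-1],[0.8,-0.67,0,0,0,0,-1],[0.8,-0.67,0,0,0,0,-1],[0.8,-0.67,0,0,0,0,-1],[0.8,-0.67,0,0,0,0,-1]],
])

```text
t: 0.57
eef_pos: [331.3, -420.9, 404.9]
tcp_rot: [-3.14, -0.001, 0.438]
ft_force: [0.6, -0.8, 0.5]
opening: 0.709
grip_force: 0.0
```

>>> arm_command([
  [[0.8,-0.67,0,0,0,0,-1],[0.8,-0.67,0,0,0,0,-1],[0.8,-0.67,0,0,0,0,-1],[0.8,-0.67,0,0,0,0,-1],[0.8,-0.67,0,0,0,0,-1]],
])

```text
t: 0.98
eef_pos: [397.5, -279.8, 404.8]
tcp_rot: [-3.141, -0.0, 0.438]
ft_force: [0.6, -0.7, -0.2]
opening: 0.356
grip_force: 0.0
```

>>> arm_command([
  [[0.8,-0.67,0,0,0,0,-1],[0.8,-0.67,0,0,0,0,-1],[0.8,-0.67,0,0,0,0,-1],[0.8,-0.67,0,0,0,0,-1],[0.8,-0.67,0,0,0,0,-1],[0.8,-0.67,0,0,0,0,-1]],
])

```text
t: 1.48
eef_pos: [463.3, -141.1, 404.6]
tcp_rot: [3.141, 0.0, 0.438]
ft_force: [0.3, -0.5, 0.4]
opening: 0.011
grip_force: 0.0
```

>>> arm_command([
  [[0.8,-0.67,0,0,0,0,-1],[0.8,-0.67,0,0,0,0,-1],[0.8,-0.67,0,0,0,0,-1],[0.8,-0.67,0,0,0,0,-1],[0.8,-0.67,0,0,0,0,-1],[0.8,-0.67,0,0,0,0,-1],[0.8,-0.67,0,0,0,0,-1]],
])

```text
t: 2.07
eef_pos: [529.2, -1.4, 404.5]
tcp_rot: [3.142, 0.001, 0.434]
ft_force: [0.3, 0.5, -0.1]
opening: -0.0
grip_force: 0.0
```

>>> arm_command([
  [[0.018,-0.024,0.25,0,0,-0.0086,-1],[0.018,-0.024,0.5,0,0,-0.0086,-1],[0.018,-0.024,0.55,0,0,-0.0086,-1],[0.018,-0.024,0.55,0,0,-0.0086,-1]],
])

```text
t: 2.4
eef_pos: [529.9, 2.8, 320.6]
tcp_rot: [-3.139, 0.004, 0.486]
ft_force: [0.4, -0.4, 1.3]
opening: 0.004
grip_force: 0.0
```

>>> arm_command([
  [[0,0,0.2,0,0,0,-1],[0,0,0.4,0,0,0,-1],[0,0,0.55,0,0,0,-1],[0,0,0.55,0,0,0,-1],[0,0,0.55,0,0,0,-1]],
])

```text
t: 2.82
eef_pos: [530.8, 3.6, 240.9]
tcp_rot: [3.141, 0.0, 0.488]
ft_force: [0.0, -0.8, 0.8]
opening: 0.002
grip_force: 0.0
```

Run:
```python
from cell import *
from h import *
s=state();print(s["t"],s["eef_pos"],s["tcp_rot"],s["ft_force"])
for n in("wrist","side"):
    p,d=read_camera(n);cv2.imwrite(f"pics/{n}1.png",p[:,:,::-1])
a=[cv2.imread(f"pics/{n}1.png") for n in("wrist","side")]
cv2.imwrite("pics/c1.png",cv2.hconcat([cv2.resize(a[0],(400,300)),cv2.resize(a[1][140:290,165:365],(400,300))]))
```

```text
2.8167 [530.78525548   3.56714458 240.88603536] [3.14146923e+00 1.55227653e-05 4.87719422e-01] [ 0.00733323 -0.80502442  0.82319913]
```

View pics/c1.png

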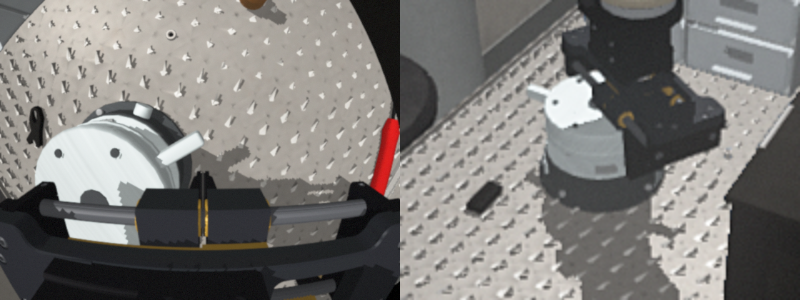

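Wrist view: the shut fingers stand clear of the cap, with the ear ahead at (180,150). Side view agrees. Now I'll orbit in 15° calls about the cap axis, at tip height about 49 mm.

>>> arm_command([
  [[0.0134,-0.0002,0.009,0,0,-0.0042,-1],[0.0269,-0.0007,0.009,0,0,-0.0083,-1],[0.0403,-0.0016,0.009,0,0,-0.0125,-1],[0.0537,-0.0028,0.009,0,0,-0.0167,-1],[0.067,-0.0044,0.009,0,0,-0.0208,-1],[0.0803,-0.0063,0.009,0,0,-0.025,-1],[0.0935,-0.0086,0.009,0,0,-0.0292,-1],[0.1067,-0.0112,0.009,0,0,-0.0333,-1],[0.1198,-0.0142,0.009,0,0,-0.0375,-1],[0.1329,-0.0175,0.009,0,0,-0.0417,-1]],
])

```text
t: 3.75
eef_pos: [546.7, 16.2, 238.3]
tcp_rot: [-3.142, 0.0, 0.754]
ft_force: [-0.2, -0.2, -0.8]
opening: 0.004
grip_force: 0.0
```

>>> arm_command([
  [[0.0134,-0.0002,0,0,0,-0.0042,-1],[0.0269,-0.0007,0,0,0,-0.0083,-1],[0.0403,-0.0016,0,0,0,-0.0125,-1],[0.0537,-0.0028,0,0,0,-0.0167,-1],[0.067,-0.0044,0,0,0,-0.0208,-1],[0.0803,-0.0063,0,0,0,-0.025,-1],[0.0935,-0.0086,0,0,0,-0.0292,-1],[0.1067,-0.0112,0,0,0,-0.0333,-1],[0.1198,-0.0142,0,0,0,-0.0375,-1],[0.1329,-0.0175,0,0,0,-0.0417,-1]],
])

```text
t: 4.58
eef_pos: [559.5, 31.7, 238.3]
tcp_rot: [3.141, 0.0, 1.016]
ft_force: [-2.6, -1.6, -0.7]
opening: 0.006
grip_force: 0.9
```

```bash
cat > look.py <<'E'
from cell import *
from h import *
import sys
s=state();q=s["eef_pos"];C=np.array([494,71.])
v=q[:2]-C;print("t",s["t"],"tcp",q.round(1),"R",np.hypot(*v).round(1),"th",np.degrees(np.arctan2(v[1],v[0])).round(1),"yaw",np.degrees(s["tcp_rot"][2]).round(1),"rp",s["tcp_rot"][:2].round(3),"F",s["ft_force"].round(1))
for n in("scene","side"):
    p,d=read_camera(n);W=cloud(d,get_calibration(n));z=W[...,2]
    rad=np.hypot(*(W[...,:2]-C).transpose(2,0,1));w=p.min(2)>90
    T=W[(rad<50)&(z>55)&(z<105)&w]
    if len(T)>50:
        f=T[abs(T[:,2]-np.median(T[:,2]))<6];co=np.linalg.lstsq(np.c_[f[:,:2]-C,np.ones(len(f))],f[:,2],rcond=None)[0]
        print(n,"top z",np.median(T[:,2]).round(1),"plane z0",co[2].round(1),"tilt",np.hypot(*co[:2]).round(3),len(f))
    zt=np.median(T[:,2]);e=((rad>66)&(rad<90)&(z>zt-26)&(z<zt-3)&w).astype(np.uint8)
    nn,l,S,_=cv2.connectedComponentsWithStats(e)
    for k in range(1,nn):
        if S[k,4]>15:
            g=W[l==k].mean(0);print("  ear",S[k,4],g.round(1),np.degrees(np.arctan2(g[1]-71,g[0]-494)).round(1))
    if len(sys.argv)>1:cv2.imwrite(f"pics/{n}_{sys.argv[1]}.png",p[:,:,::-1])
E
python3 look.py
```

```text
t 4.5833 tcp [559.5  31.7 238.3] R 76.4 th -31.0 yaw 58.2 rp [3.141 0.   ] F [-2.6 -1.6 -0.7]
scene top z 87.0 plane z0 87.0 tilt 0.002 1391
  ear 69 [567.9  50.3  75.2] -15.6
  ear 107 [420.4  99.6  73.7] 158.8
side top z 85.8 plane z0 85.7 tilt 0.007 923
  ear 66 [420.5  91.3  72.4] 164.5
  ear 18 [575.3  41.   73.2] -20.2
```

>>> arm_command([
  [[0.0134,-0.0002,-0.005,0,0,-0.0042,-1],[0.0269,-0.0007,-0.005,0,0,-0.0083,-1],[0.0403,-0.0016,-0.005,0,0,-0.0125,-1],[0.0537,-0.0028,-0.005,0,0,-0.0167,-1],[0.067,-0.0044,-0.005,0,0,-0.0208,-1],[0.0803,-0.0063,-0.005,0,0,-0.025,-1],[0.0935,-0.0086,-0.005,0,0,-0.0292,-1],[0.1067,-0.0112,-0.005,0,0,-0.0333,-1],[0.1198,-0.0142,-0.005,0,0,-0.0375,-1],[0.1329,-0.0175,-0.005,0,0,-0.0417,-1]],
])

```text
t: 5.52
eef_pos: [567.8, 50.0, 239.1]
tcp_rot: [3.141, 0.0, 1.278]
ft_force: [-1.2, -2.0, 0.3]
opening: 0.004
grip_force: 1.0
```

>>> arm_command([
  [[0.0134,-0.0002,0,0,0,-0.0042,-1],[0.0269,-0.0007,0,0,0,-0.0083,-1],[0.0403,-0.0016,0,0,0,-0.0125,-1],[0.0537,-0.0028,0,0,0,-0.0167,-1],[0.067,-0.0044,0,0,0,-0.0208,-1],[0.0803,-0.0063,0,0,0,-0.025,-1],[0.0935,-0.0086,0,0,0,-0.0292,-1]],
])

```text
t: 6.1
eef_pos: [570.6, 63.8, 239.1]
tcp_rot: [3.142, 0.0, 1.461]
ft_force: [-1.3, -2.2, -0.3]
opening: 0.006
grip_force: 1.0
```

```bash
python3 look.py
```

```text
t 6.1 tcp [570.6  63.8 239.1] R 76.9 th -5.4 yaw 83.7 rp [3.142 0.   ] F [-1.3 -2.2 -0.3]
scene top z 87.0 plane z0 87.0 tilt 0.002 1329
  ear 101 [568.6  83.5  73.9] 9.5
  ear 105 [417.   66.1  73.7] -176.4
side top z 85.7 plane z0 85.8 tilt 0.0 1071
  ear 78 [418.5  57.5  72.6] -169.9
```

>>> arm_command([
  [[0.0134,-0.0002,0,0,0,-0.0042,-1],[0.0269,-0.0007,0,0,0,-0.0083,-1],[0.0403,-0.0016,0,0,0,-0.0125,-1],[0.0537,-0.0028,0,0,0,-0.0167,-1],[0.067,-0.0044,0,0,0,-0.0208,-1],[0.0803,-0.0063,0,0,0,-0.025,-1]],
])

```text
t: 6.7
eef_pos: [571.0, 75.9, 239.1]
tcp_rot: [3.141, 0.0, 1.618]
ft_force: [-0.2, -1.7, -0.8]
opening: 0.006
grip_force: 1.0
```

```bash
python3 look.py
```

```text
t 6.7 tcp [571.   75.9 239.1] R 77.1 th 3.6 yaw 92.7 rp [3.141 0.   ] F [-0.2 -1.7 -0.8]
scene top z 87.0 plane z0 87.0 tilt 0.002 1340
  ear 103 [566.7  96.8  73.8] 19.6
  ear 99 [419.   54.   73.6] -167.2
side top z 85.8 plane z0 85.8 tilt 0.003 1071
  ear 82 [421.2  45.9  72.4] -161.0
```

>>> arm_command([
  [[0.0134,-0.0002,0,0,0,-0.0042,-1],[0.0269,-0.0007,0,0,0,-0.0083,-1],[0.0403,-0.0016,0,0,0,-0.0125,-1],[0.0537,-0.0028,0,0,0,-0.0167,-1],[0.067,-0.0044,0,0,0,-0.0208,-1],[0.0803,-0.0063,0,0,0,-0.025,-1]],
])

```text
t: 7.3
eef_pos: [569.5, 87.9, 239.1]
tcp_rot: [3.142, 0.0, 1.775]
ft_force: [-0.6, -2.5, 0.4]
opening: 0.003
grip_force: 0.9
```

```bash
python3 look.py
```

```text
t 7.3 tcp [569.5  87.9 239.1] R 77.3 th 12.6 yaw 101.7 rp [3.142 0.   ] F [-0.6 -2.5  0.4]
scene top z 86.9 plane z0 86.9 tilt 0.0 1336
  ear 110 [562.  107.2  73.4] 28.0
  ear 98 [422.7  42.4  73.3] -158.2
side top z 85.7 plane z0 85.7 tilt 0.001 1073
  ear 16 [556.7  99.2  72.7] 24.2
  ear 82 [425.3  34.7  72.6] -152.2
```

>>> arm_command([
  [[0.0134,-0.0002,0,0,0,-0.0042,-1],[0.0269,-0.0007,0,0,0,-0.0083,-1],[0.0403,-0.0016,0,0,0,-0.0125,-1],[0.0537,-0.0028,0,0,0,-0.0167,-1],[0.067,-0.0044,0,0,0,-0.0208,-1],[0.0803,-0.0063,0,0,0,-0.025,-1]],
])

```text
t: 7.9
eef_pos: [566.2, 99.5, 239.2]
tcp_rot: [3.141, 0.0, 1.932]
ft_force: [1.8, -1.6, 0.7]
opening: 0.007
grip_force: 1.0
```

```bash
python3 look.py
```

```text
t 7.9 tcp [566.2  99.5 239.2] R 77.6 th 21.5 yaw 110.7 rp [3.141 0.   ] F [ 1.8 -1.6  0.7]
scene top z 75.0 plane z0 75.0 tilt 0.001 1391
  ear 92 [429.4  30.3  61.4] -147.8
  ear 107 [555.7 117.8  61.6] 37.2
side top z 73.8 plane z0 73.8 tilt 0.002 1131
  ear 23 [552.5 108.9  60.5] 32.9
  ear 82 [431.8  23.2  60.8] -142.4
```

>>> arm_command([
  [[0.0134,-0.0002,0,0,0,-0.0042,-1],[0.0269,-0.0007,0,0,0,-0.0083,-1],[0.0403,-0.0016,0,0,0,-0.0125,-1],[0.0537,-0.0028,0,0,0,-0.0167,-1],[0.067,-0.0044,0,0,0,-0.0208,-1],[0.0803,-0.0063,0,0,0,-0.025,-1]],
])

```text
t: 8.5
eef_pos: [560.9, 110.4, 239.1]
tcp_rot: [-3.141, 0.0, 2.089]
ft_force: [0.7, -3.6, 1.0]
opening: 0.002
grip_force: 1.3
```

```bash
python3 look.py
```

```text
t 8.5 tcp [560.9 110.4 239.1] R 77.7 th 30.5 yaw 119.7 rp [-3.141  0.   ] F [ 0.7 -3.6  1. ]
scene top z 75.0 plane z0 75.0 tilt 0.0 1390
  ear 82 [434.8  22.6  61.6] -140.7
  ear 111 [548.1 127.   61.7] 46.0
side top z 73.7 plane z0 73.8 tilt 0.001 1134
  ear 19 [546.4 117.7  62.3] 41.7
  ear 84 [437.9  15.5  60.7] -135.3
```

First drop seen: the top fell from 87 to 75 mm and lies level. Now 3° steps.

>>> arm_command([
  [[0.009,0,0,0,0,-0.0028,-1],[0.0179,-0.0003,0,0,0,-0.0056,-1],[0.0269,-0.0007,0,0,0,-0.0083,-1]],
])

```text
t: 8.85
eef_pos: [558.9, 113.8, 239.1]
tcp_rot: [-3.142, 0.0, 2.14]
ft_force: [1.2, -3.4, 0.7]
opening: 0.007
grip_force: 1.3
```

```bash
python3 look.py
```

```text
t 8.85 tcp [558.9 113.8 239.1] R 77.7 th 33.4 yaw 122.6 rp [-3.142  0.   ] F [ 1.2 -3.4  0.7]
scene top z 75.0 plane z0 75.0 tilt 0.001 1387
  ear 83 [437.9  20.   61.5] -137.7
  ear 116 [545.5 129.6  61.7] 48.7
side top z 73.8 plane z0 73.8 tilt 0.001 1128
  ear 18 [543.6 121.2  62.3] 45.3
  ear 82 [440.5  12.8  60.7] -132.6
```

>>> arm_command([
  [[0.009,0,0,0,0,-0.0028,-1],[0.0179,-0.0003,0,0,0,-0.0056,-1],[0.0269,-0.0007,0,0,0,-0.0083,-1]],
])

```text
t: 9.2
eef_pos: [556.6, 117.1, 239.1]
tcp_rot: [-3.142, 0.0, 2.193]
ft_force: [0.6, -2.9, 0.7]
opening: 0.005
grip_force: 1.2
```

```bash
python3 look.py
```

```text
t 9.2 tcp [556.6 117.1 239.1] R 77.8 th 36.4 yaw 125.6 rp [-3.142  0.   ] F [ 0.6 -2.9  0.7]
scene top z 75.0 plane z0 75.0 tilt 0.001 1387
  ear 77 [440.8  16.9  61.8] -134.5
  ear 113 [542.  132.2  61.7] 51.9
side top z 73.7 plane z0 73.7 tilt 0.001 1116
  ear 16 [540.8 124.   62.4] 48.5
  ear 84 [443.7  10.3  60.8] -129.7
```

>>> arm_command([
  [[0.009,0,0,0,0,-0.0028,-1],[0.0179,-0.0003,0,0,0,-0.0056,-1],[0.0269,-0.0007,0,0,0,-0.0083,-1]],
])

```text
t: 9.55
eef_pos: [554.2, 120.4, 239.0]
tcp_rot: [-3.141, -0.0, 2.245]
ft_force: [-0.6, -1.4, -0.7]
opening: 0.003
grip_force: 0.9
```

```bash
python3 look.py
```

```text
t 9.55 tcp [554.2 120.4 239. ] R 77.8 th 39.4 yaw 128.6 rp [-3.141 -0.   ] F [-0.6 -1.4 -0.7]
scene top z 74.9 plane z0 74.9 tilt 0.003 1382
  ear 75 [443.6  14.1  61.8] -131.5
  ear 122 [539.4 134.5  61.5] 54.5
side top z 73.6 plane z0 73.6 tilt 0.004 1116
  ear 17 [538.2 127.4  62.8] 51.9
  ear 83 [447.2   7.9  60.9] -126.6
```

>>> arm_command([
  [[0.009,0,0,0,0,-0.0028,-1],[0.0179,-0.0003,0,0,0,-0.0056,-1],[0.0179,-0.0003,0,0,0,-0.0056,-1]],
])

```text
t: 9.9
eef_pos: [552.4, 122.6, 239.1]
tcp_rot: [-3.141, -0.0, 2.28]
ft_force: [0.2, 0.1, 0.6]
opening: 0.003
grip_force: 0.1
```

```bash
python3 look.py
```

```text
t 9.9 tcp [552.4 122.6 239.1] R 77.9 th 41.5 yaw 130.6 rp [-3.141 -0.   ] F [0.2 0.1 0.6]
scene top z 72.5 plane z0 72.6 tilt 0.043 1471
  ear 80 [445.5  12.   61.1] -129.4
  ear 117 [537.  136.5  57.1] 56.7
side top z 71.4 plane z0 71.3 tilt 0.043 1049
  ear 79 [448.7   6.1  60.7] -124.9
```

Partway down: the pushed side has dropped and the cap is tilted by 0.043. A little further.

>>> arm_command([
  [[0.009,0,0,0,0,-0.0028,-1],[0.0134,-0.0002,0,0,0,-0.0042,-1],[0.0134,-0.0002,0,0,0,-0.0042,-1]],
])

```text
t: 10.25
eef_pos: [551.3, 123.9, 239.2]
tcp_rot: [3.141, 0.0, 2.306]
ft_force: [1.1, -0.4, 0.1]
opening: 0.002
grip_force: 0.7
```

```bash
python3 look.py
```

```text
t 10.25 tcp [551.3 123.9 239.2] R 78.0 th 42.7 yaw 132.1 rp [3.141 0.   ] F [ 1.1 -0.4  0.1]
scene top z 71.0 plane z0 71.0 tilt 0.001 1393
  ear 75 [447.2  11.2  57.4] -128.1
  ear 116 [535.8 137.3  57.7] 57.8
side top z 69.8 plane z0 69.8 tilt 0.003 1123
  ear 20 [536.  128.7  58.8] 53.9
  ear 79 [450.3   5.4  57.1] -123.7
```

The second drop is complete: the top is 16 mm below the start and level. I'll back off and lift.

>>> arm_command([
  [[-0.05,0.01,0,0,0,0,-1],[-0.12,0.03,0,0,0,0,-1],[-0.17,0.05,0,0,0,0,-1],[-0.17,0.05,-0.1,0,0,0,-1],[-0.17,0.05,-0.35,0,0,0,-1],[-0.17,0.05,-0.6,0,0,0,-1],[-0.17,0.05,-0.8,0,0,0,-1],[-0.17,0.05,-0.8,0,0,0,-1],[-0.17,0.05,-0.8,0,0,0,-1]],
])

```text
t: 11.1
eef_pos: [574.4, 109.5, 360.6]
tcp_rot: [3.139, 0.002, 2.304]
ft_force: [-1.3, 0.7, -1.1]
opening: 0.008
grip_force: 0.0
```

```bash
python3 look.py end; python3 -c "
import cv2
a=cv2.imread('pics/scene_end.png')[190:330,210:380];b=cv2.imread('pics/side_end.png')[160:260,185:325]
cv2.imwrite('pics/cend.png',cv2.hconcat([cv2.resize(a,(400,330)),cv2.resize(b,(400,330))]))"
```

```text
t 11.1 tcp [574.4 109.5 360.6] R 89.1 th 25.6 yaw 132.0 rp [3.139e+00 2.000e-03] F [-1.3  0.7 -1.1]
scene top z 71.0 plane z0 71.0 tilt 0.001 1400
  ear 73 [447.   11.   57.5] -128.1
  ear 108 [535.3 137.7  57.6] 58.2
side top z 69.7 plane z0 69.8 tilt 0.001 1132
  ear 40 [539.1 132.4  57.7] 53.7
  ear 79 [450.2   5.2  56.9] -123.7
```

View pics/cend.png

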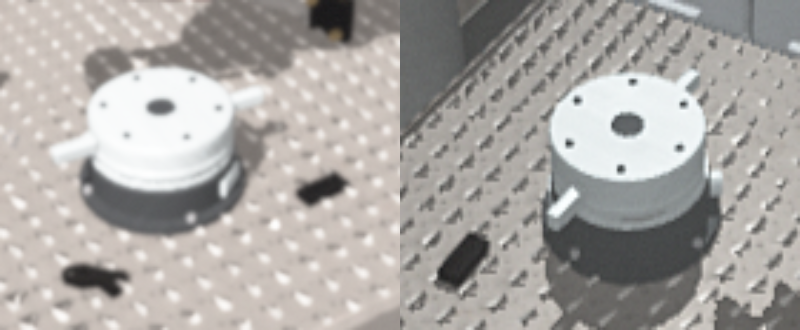

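Both views show the cap fully down and level on the housing (centre near (160,107) left, (627,125) right). The bystanders are in place and the tool is clear.

```bash
python3 -c "
from cell import *
print(job_done())"
```

```text
the job is handed in; nothing more can be done
None
```

The cap dropped over the pegs, then dropped a second time to fully home and level (16 mm below its start); the gripper is clear, the bystanders did not move, and the job was handed in at about 11 s, with no verdict returned.

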